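# Hold the grinder guard open at its inspection mark

### The arm

A 7-joint arm with a two-finger parallel gripper is mounted at the origin on the work surface. World frame = base frame: x ahead of the robot, y to its left, z up, the work surface at z = 0. Lengths are in m, angles in rad, forces in N, time in s.
With the tool pointing down it reaches from about 0.4 to 0.85 m from the base axis. Payload 10.4 kg.
Tool frame: the origin (TCP) lies midway between the tips of the shut fingers; the grasp point (between the pads) lies 19 mm behind it; z points along the fingers, y is the direction in which the jaws open and shut (so a half turn about z gives the same grasp; the last joint's range is limited). The gripper opens to 87 mm and grips with 3 to 60 N. Pads are 19 mm wide; open, the fingers measure 117 mm over their backs; the gripper's body (75 mm by 190 mm) begins 51 mm behind the grasp point.
Start: joints at [1.199, 0.332, -0.065, 1.46, 0.022, 1.35, -0.088], TCP at [0.214, -0.587, 0.223] pointing down, gripper open.
Joint ranges: [-2.6, 2.6], [-0.5, 2.12], [-1.47, 1.34], [0.16, 2.42], [-1.27, 4.41], [0.06, 2.06], [-2.6, 2.6]. Speed limits (rad/s): [2.22, 2.22, 2.79, 2.79, 3.14, 3.14, 3.14].

### API

Orientations are given as a unit quaternion [x, y, z, w].
In Python, from cell import env gives the robot as it stands.
- The arm moves only by the tool play_rows, never from a script. Its argument "motion" is a list of rows, each a list of 3 entries, a list of its own where there are three numbers: the shift along the tool's x, y, z in units of 30 mm (1.0 is 30 mm), then the turn, a rotation vector about the tool's x, y, z in degrees, then the closure, from 0 (fully open) to 1 (shut). A call has 1 to 12 rows; each row is the pose to reach, as a shift and turn from the pose commanded when the call began, along the tool's axes at that moment; what a row does not reach only later rows make up. A row lasts 1/10 s, in which the tool goes at most 50 mm and 8.59 degrees, less where a joint would pass 70% of its speed; a pose out of reach is approached as far as the arm can. A call with a gripper value outside its range is refused whole. The fingers move at their own pace and stop on an object; the grip force is fixed at half the most. Time passes only in rows, so rows that repeat a pose let the fingers close. It gives the time, the measured TCP pose, the force and the opening at its end, in the units of the state.
- env.state(): the state, without advancing time (a new reading comes with each control period).
- env.grab_frame(name): name is "side" or "top" or "wrist"; returns a dict with "img" (420x560x3 uint8, red, green, blue), "fx", "fy", "cx", "cy" (pixels), "dist_coeffs" ([k1, k2, p1, p2, k3] as OpenCV has them; the pictures are not rectified), "cam_to_world" (4x4, takes a point from camera to world coordinates); the wrist camera has in their place "T_tool_cam" (4x4, takes a point from camera to tool coordinates, whose origin is the TCP and whose axes are the flange's). Camera axes: x right, y down, z forward; pixel columns grow to the right and rows downward; lengths in m; the calibration is good to about 2 mm. A picture is of the moment at which its call begins: read the wrist's pose just before it. There is no depth.
- env.sign_off(): hands the job in, once; it reports no verdict.
The state is a dict: "time_s": time; "qpos": joint angles; "dq": joint speeds; "tau": joint torques, N m; "tcp_pos": TCP position; "tool_rot": TCP orientation; "ft_force": force on the tool from outside, world axes, zero at the start; "ft_torque": the same for the moment, N m; "grip_width": opening from 0.0 (shut) to 1.0 (fully open).
Only numpy, scipy, OpenCV 4.12 (cv2) and the standard library are available. Lean on these libraries where they do the work, as an engineer would, in place of code of your own. Each camera call takes 0.05 s, during which the arm holds its last target.

### The job

Get the blade grinder ready for a wheel inspection: with the yellow guard flap still down, push the control box door shut until it snaps home on its catch (the safety interlock). Then swing the yellow flap up by its black knob until it lies parallel with the red index arm beside it, and finish while holding it steady there in the gripper, for it falls shut when let go. Leave the red index arm as it is set and do not disturb the other things on the bench.

Things in the scene. Friction and masses are not known exactly. Their poses are not given: they have to be found in the camera images.
- control_box: Grey steel case 180 mm wide, 140 deep, 170 high, fixed to the bench. Origin: centre of its underside; x from the open front into the box (the front faces -x, roughly the robot), y to the hinge side, z up. Pale door (172 wide, 166 high, 12 thick, lower edge 2 above the bench, black display and two round buttons) on a vertical hinge at its left edge as the robot sees it (the +y one).
- box_door (a joint): Opening angle of the control box door (rad): 0 = shut and seated (hard stop), positive = open towards the robot. Starts ajar, 0.4 to 0.9. It turns almost freely and stays where it is left. At about 0.08 it meets a spring-ball catch; pushed on past about 0.03 (some 4 N near the free edge) it snaps to 0 and stays.
- door_push (a point): Point on the door's outer face near its free edge: 145 mm from the hinge axis along the door (27 from the free edge), 135 above the bench (33 below the door's top). Axes turn with the door: x square to the door, from the outer face inwards (the way to push); y along the door towards the hinge; z up.
- door_hinge (a point): Point on the door's vertical hinge axis, 135 mm above the bench, fixed to the box; axes as control_box. The axis runs through the middle of the door's thickness, so the outer face lies 6 mm off it, on the robot's side when shut.
- flap (a joint): Angle of the grinder's yellow guard flap (rad): 0 = down, level; positive = its free edge (towards the robot) swung up; hard stop at 1.4. A plate 150 mm long, 126 wide, hinged at its far edge on top of the yellow hood. It weighs 0.38 to 0.75 kg, its hinge is nearly free and it falls shut when let go; 1 to 3 N at the knob carries it.
- flap_knob (a point): Centre of the flap's black knob: a cylinder 32 mm in diameter, 34 long, axis parallel to the hinge, 205 from the hinge axis, on a 10 mm stem to the flap's edge 55 mm behind. Free room beside and below; 170 above the bench when down. Pinched from above on its two flat ends it can pivot between the pads as the flap swings. Axes turn with the flap: x from knob to hinge, y along the hinge.
- flap_hinge (a point): Point on the level hinge axis of flap and index arm, at mid-width of the flap, 170 mm above the bench; fixed to the grinder. Axes: y along the hinge, x level, from the flap's free edge to the hinge, z up. With the flap at angle a the knob is at -0.205*cos(a) m along x and +0.205*sin(a) m along z from here.
- index (a joint): Angle of the red index arm (rad), measured like the flap's and about the same axis: it marks the flap angle wanted, 0.45 to 0.95. It stays put by friction.
- index_tip (a point): Middle of the red block (24 x 14 x 26 mm) at the end of the red index arm, 120 mm from the hinge axis and 90 mm to the -y side of the flap's middle, beside a fixed dark steel quadrant frame. Axes turn with the arm: x from tip to hinge, y along the hinge.
- spare_wheel: Bystander: loose brown-red grinding wheel lying flat, 68 mm diameter, 14 thick, between grinder and control box. Origin: centre of the underside.
- spanner: Bystander: loose steel spanner 160 mm long lying in front of the machines. Origin under its middle.
- screwdriver: Bystander: loose green-handled screwdriver 180 mm long lying at the right front. Origin under its middle.
- oil_bottle: Bystander: loose white bottle with a red cap, 56 mm diameter, 140 high, standing at the left. Origin: centre of the underside.
- marker: Bystander: loose white marker pen 130 mm long, 16 thick, lying at the right. Origin under its middle.
- mug: Bystander: loose blue mug, 80 mm wide, 90 high, standing behind the machines in the middle. Origin: centre of the underside.
Mind the look-alikes: they are no part of the job. What is shaped like the control_box but purple is not meant.

How it is judged:
By the outcome, as a careful person would: the job done as asked, in the order asked, and still so for the second after the job is handed in, while the arm keeps its last pose, push and grip.
It also fails if it takes over 58 s, if anything falls off the work surface, if the arm or the gripper's body presses on something with over 40 N, if the wrist force passes 120 N, or if a joint passes its speed limit or range.

## Working session

There is one attempt and no reset: what is moved stays moved. The work goes in short steps, Python scripts to look and compute and a tool call to move; the robot and the scene stay as the last step left them, time stands still between calls to the robot, and variables do not carry over. Pictures are saved under pics/ and viewed, and the job is handed in when it is done.

Besides the shell and the picture viewer there is one more tool, called after "Call:" by a JSON object that holds its "op" and its "data", one argument or row to a line. play_rows: Moves the arm, as the interface text tells. Its arguments: {"type":"object","properties":{"motion":{"type":"array","items":{"type":"array"}}},"required":["motion"]}

```bash
ls; mkdir -p pics
python3 - <<'E'
from cell import env
import cv2
s=env.state(); print(s)
for n in ["side","top","wrist"]:
    f=env.grab_frame(n); cv2.imwrite(f"pics/{n}0.png",f["img"][:,:,::-1])
    print(n,{k:v for k,v in f.items() if k!="img"})
E
```

```text
pics
{'time_s': 0.0, 'qpos': array([ 1.19939063,  0.33284576, -0.06469133,  1.46095503,  0.02161777,
        1.34988037, -0.088565  ]), 'dq': array([ 5.83615252e-05, -3.20843847e-05,  3.15618093e-04, -5.18058449e-04,
       -6.13583908e-04, -4.07135538e-04,  2.47572709e-04]), 'tau': array([ 1.27605090e-03, -6.23252177e+01,  2.55022093e-02, -3.89885116e+01,
       -6.11910014e-02,  3.99098976e-02,  1.39895819e-04]), 'tcp_pos': array([ 0.21346171, -0.58700639,  0.22176368]), 'tool_rot': array([ 9.84834259e-01,  1.73496392e-01, -1.62567361e-04, -6.77007043e-04]), 'ft_force': array([-0.95912741, -0.51254772,  0.98199667]), 'ft_torque': array([-0.00047948, -0.00538334,  0.01548442]), 'grip_width': 1.0021372182732518}
side {'fx': 519.1259741128205, 'fy': 519.1259741128205, 'cx': 282.736451355187, 'cy': 203.80187233631645, 'dist_coeffs': array([0.0360629, 0.       , 0.       , 0.       , 0.       ]), 'cam_to_world': array([[ 0.97152169, -0.14909708,  0.18416205,  0.24895929],
       [-0.23624634, -0.54961652,  0.80131726, -1.33875929],
       [-0.01825556, -0.82200471, -0.56918801,  1.07942
[... 467 characters left out ...]
-03, -1.37596630e-01, -9.90477141e-01,
         2.05388053e+00],
       [ 0.00000000e+00,  0.00000000e+00,  0.00000000e+00,
         1.00000000e+00]])}
wrist {'fx': 296.0413628432333, 'fy': 296.0413628432333, 'cx': 280.12988767087273, 'cy': 209.66767319759816, 'dist_coeffs': array([0.01308242, 0.        , 0.        , 0.        , 0.        ]), 'T_tool_cam': array([[ 1.40532419e-03, -9.61555868e-01, -2.74605787e-01,
         7.41488135e-02],
       [ 9.99999012e-01,  1.34735121e-03,  3.99734269e-04,
        -7.14746868e-04],
       [-1.43763934e-05, -2.74606077e-01,  9.61556812e-01,
        -1.62764675e-01],
       [ 0.00000000e+00,  0.00000000e+00,  0.00000000e+00,
         1.00000000e+00]])}
```

View pics/side0.png

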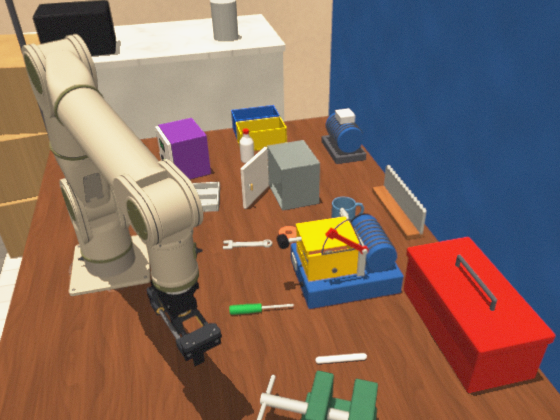

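View pics/top0.png

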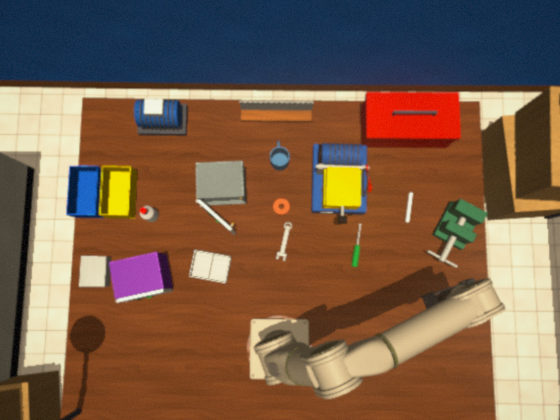

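View pics/wrist0.png

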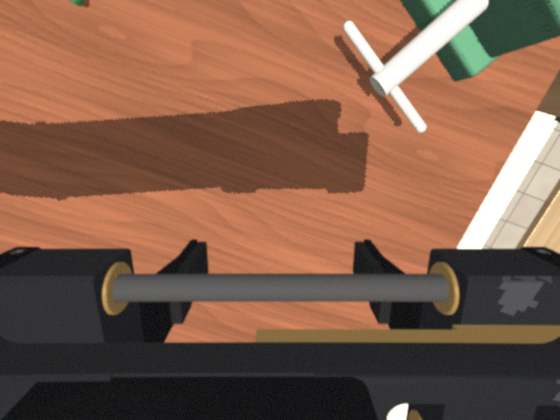

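The side view shows the grey box at (295,175) with its pale door at (255,178). The grinder has its yellow flap at (330,240), black knob (283,241) and red arm (345,237). 

Look-alikes:
- **Box:** the purple box, top (140,277), is not the grey box, top (220,183).
- **Flap:** the yellow bin, top (118,190), is not the yellow flap, top (342,187).
- **Grinder:** the blue motor, top (160,113), is not the grinder.
- **Index arm:** the red toolbox, top (412,115), is not the red arm, top (369,180).

I choose the grey box and the grinder, and will check them in close crops.

```bash
cat > h.py <<'E'
import numpy as np, cv2
def ray(f,u,v,T=None):
    K=np.array([[f["fx"],0,f["cx"]],[0,f["fy"],f["cy"]],[0,0,1.]])
    p=cv2.undistortPoints(np.array([[[u,v]]],float),K,np.array(f["dist_coeffs"]))[0,0]
    T=f["cam_to_world"] if T is None else T
    d=T[:3,:3]@np.array([p[0],p[1],1.]); return T[:3,3],d/np.linalg.norm(d)
def plane(f,u,v,z,T=None):
    o,d=ray(f,u,v,T); return o+d*(z-o[2])/d[2]
def tri(r1,r2):
    (o1,d1),(o2,d2)=r1,r2
    A=np.stack([d1,-d2],1); t=np.linalg.lstsq(A,o2-o1,rcond=None)[0]
    a=o1+d1*t[0]; b=o2+d2*t[1]; return (a+b)/2,np.linalg.norm(a-b)
def proj(f,P,T=None):
    T=f["cam_to_world"] if T is None else T
    K=np.array([[f["fx"],0,f["cx"]],[0,f["fy"],f["cy"]],[0,0,1.]])
    Ti=np.linalg.inv(T); r,_=cv2.Rodrigues(Ti[:3,:3])
    return cv2.projectPoints(np.array(P,float).reshape(-1,1,3),r,Ti[:3,3],K,np.array(f["dist_coeffs"]))[0][:,0]
def wristT(s,f):
    from scipy.spatial.transform import Rotation as R
    T=np.eye(4);T[:3,:3]=R.from_quat(s["tool_rot"]).as_matrix();T[:3,3]=s["tcp_pos"]
    return T@f["T_tool_cam"]
E
python3 - <<'E'
import cv2,numpy as np
t=cv2.imread("pics/top0.png"); s=cv2.imread("pics/side0.png")
def c(i,x,y,w,h,k,n): cv2.imwrite(n,cv2.resize(i[y:y+h,x:x+w],None,fx=k,fy=k,interpolation=cv2.INTER_CUBIC))
a=cv2.resize(t[135:245,180:290],None,fx=3.6,fy=3.6,interpolation=2);b=cv2.resize(t[135:245,290:400],None,fx=3.6,fy=3.6,interpolation=2)
cv2.imwrite("pics/ct.png",np.hstack([a,b]))
a=cv2.resize(s[135:215,230:330],None,fx=4,fy=4,interpolation=2);b=cv2.resize(s[205:285,265:365],None,fx=4,fy=4,interpolation=2)
cv2.imwrite("pics/cs.png",np.hstack([a,b]))
E
```

```text
(no output)
```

View pics/ct.png

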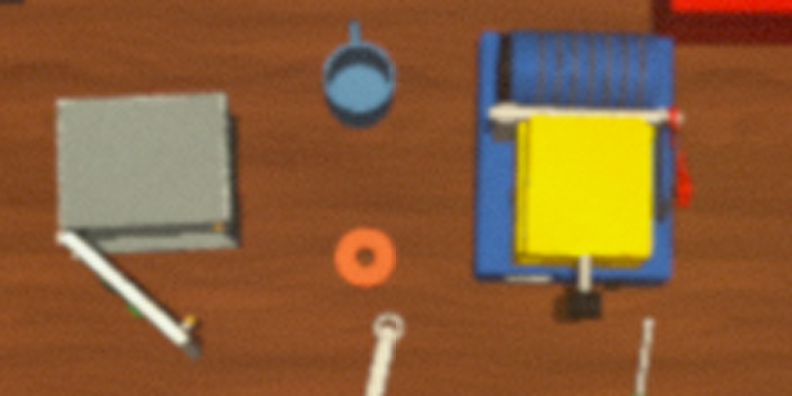

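View pics/cs.png

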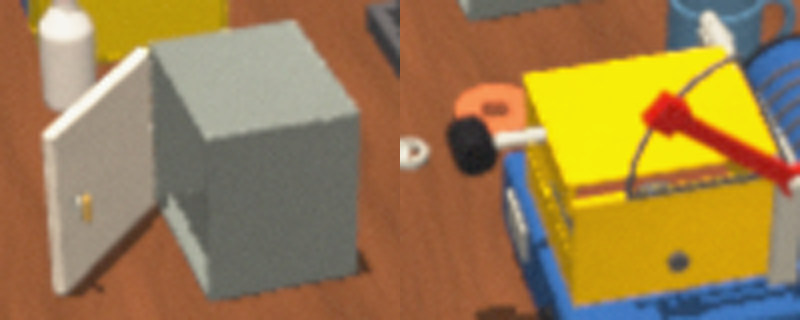

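Run:
```python
from cell import env
from h import *
np.set_printoptions(precision=4,suppress=True)
t=env.grab_frame("top"); s=env.grab_frame("side")
L=lambda x,y:(180+x/3.6-.4,135+y/3.6-.4); Rr=lambda x,y:(290+(x-396)/3.6-.4,135+y/3.6-.4)
SL=lambda x,y:(230+x/4-.4,135+y/4-.4); SR=lambda x,y:(265+(x-400)/4-.4,205+y/4-.4)
for n,p in dict(bl=(56,100),br=(226,94),fr=(230,222),fl=(62,232)).items(): print("box",n,plane(t,*L(*p),.17))
for n,p in dict(h=(65,238),f=(190,345)).items(): print("door",n,plane(t,*L(*p),.168))
for n,p in dict(bl=(150,45),br=(300,22),fr=(357,110),fl=(208,138)).items(): print("boxS",n,plane(s,*SL(*p),.17))
for n,p in dict(h=(146,48),f=(48,135)).items(): print("doorS",n,plane(s,*SL(*p),.168))
print("knob",tri(ray(t,*Rr(583,303)),ray(s,*SR(472,143))))
print("knob plane",plane(t,*Rr(583,303),.17),plane(s,*SR(472,143),.17))
for n,p in dict(bl=(530,114),br=(655,118),fr=(652,255),fl=(528,262)).items(): print("flap",n,plane(t,*Rr(*p),.175))
for n,p in dict(bl=(740,48),br=(776,150),fr=(576,196),fl=(523,72)).items(): print("flapS",n,plane(s,*SR(*p),.175))
print("tip",tri(ray(t,*Rr(684,190)),ray(s,*SR(667,115))))
print("pivot",tri(ray(t,*Rr(674,116)),ray(s,*SR(795,182))))
for n,p in dict(a=(365,257)).items(): print("wheel",plane(t,*L(*p),.014))
print("oil",plane(t,148,212,.14),"mug",plane(t,280,157,.09),"spanner",plane(t,288,226,.0),plane(t,282,257,.0),"sd",plane(t,360,225,.01),plane(t,355,265,.01))
```

```text
box bl [0.7163 0.3304 0.17  ]
box br [0.7247 0.1482 0.17  ]
box fr [0.585  0.1414 0.17  ]
box fl [0.5727 0.3196 0.17  ]
door h [0.5666 0.3166 0.168 ]
door f [0.4532 0.1814 0.168 ]
boxS bl [0.5761 0.3198 0.17  ]
boxS br [0.7207 0.3259 0.17  ]
boxS fr [0.7243 0.1558 0.17  ]
boxS fl [0.5885 0.1443 0.17  ]
doorS h [0.572  0.3187 0.168 ]
doorS f [0.4581 0.1889 0.168 ]
knob (array([ 0.5006, -0.2338,  0.171 ]), np.float64(0.0007658049753264894))
knob plane [ 0.5011 -0.234   0.17  ] [ 0.5005 -0.2326  0.17  ]
flap bl [ 0.7043 -0.1783  0.175 ]
flap br [ 0.701  -0.3122  0.175 ]
flap fr [ 0.5524 -0.3069  0.175 ]
flap fl [ 0.5438 -0.1755  0.175 ]
flapS bl [ 0.7159 -0.1813  0.175 ]
flapS br [ 0.6994 -0.3001  0.175 ]
flapS fr [ 0.5531 -0.3118  0.175 ]
flapS fl [ 0.5543 -0.1683  0.175 ]
tip (array([ 0.6088, -0.3291,  0.2456]), np.float64(0.0001085140945690003))
pivot (array([ 0.7025, -0.3326,  0.1725]), np.float64(0.002869381329079548))
wheel [ 0.5732 -0.003   0.014 ]
oil [0.5253 0.5112 0.14  ] mug [0.7616 0.0028 0.09  ] spanner [ 0.4916 -0.0327  0.    ] [ 0.3631 -0.0088  0.    ] sd [ 0.4971 -0.3298  0.01  ] [ 0.3324 -0.3071  0.01  ]
```

Call:
{"op": "play_rows", "data": {
  "motion": [
    [[6.1,-2.9,-3.3],[0,0,8],1],
    [[6.1,-2.9,-3.3],[0,0,16],1],
    [[12.3,-5.7,-3.3],[0,0,20],1],
    [[12.3,-5.7,-3.3],[0,0,20],1],
    [[12.3,-5.7,-3.3],[0,0,20],1],
    [[12.3,-5.7,-3.3],[0,0,20],1],
    [[12.3,-5.7,-3.3],[0,0,20],1],
    [[12.3,-5.7,-3.3],[0,0,20],1],
    [[12.3,-5.7,-3.3],[0,0,20],1],
    [[12.3,-5.7,-3.3],[0,0,20],1],
    [[12.3,-5.7,-3.3],[0,0,20],1],
    [[12.3,-5.7,-3.3],[0,0,20],1]
  ]
}}

```text
time_s: 1.45
tcp_pos: [0.5009, -0.302, 0.3213]
tool_rot: [1.0, -0.001, -0.0, 0.0]
ft_force: [-0.4, -0.6, -0.2]
grip_width: 0.03
```

Call:
{"op": "play_rows", "data": {
  "motion": [
    [[0,-9,0],[0,0,0],1],
    [[0,-9,0],[0,0,0],1],
    [[0,-9,0],[0,0,0],1],
    [[0,-9,0],[0,0,0],1],
    [[0,-9,0],[0,0,0],1],
    [[0,-9,0],[0,0,0],1],
    [[-2.5,-18.4,0],[0,0,0],1],
    [[-2.5,-18.4,0],[0,0,0],1],
    [[-2.5,-18.4,0],[0,0,0],1],
    [[-2.5,-18.4,0],[0,0,0],1],
    [[-2.5,-18.4,0],[0,0,0],1],
    [[-2.5,-18.4,0],[0,0,0],1]
  ]
}}

```text
time_s: 2.65
tcp_pos: [0.4264, 0.2525, 0.3217]
tool_rot: [1.0, -0.001, 0.0, 0.0]
ft_force: [1.2, -1.0, -0.0]
grip_width: 0.005
```

Run:
```python
from cell import env
from h import *
s=env.state();print(s["tcp_pos"],s["qpos"],s["time_s"])
f=env.grab_frame("wrist");cv2.imwrite("pics/w1.png",f["img"][:,:,::-1])
T=wristT(s,f)
h=np.array([.569,.317])
P=[]
for d in (.7,.775,.85):
    a=np.deg2rad(3.8)-d; n=np.array([np.cos(a),np.sin(a)]); al=np.array([np.sin(a),-np.cos(a)])
    P+=[[*(h+al*.172),.168]]
P.append([*h,.168])
print(proj(f,P,T))
```

```text
[0.42641324 0.25254108 0.32172206] [ 0.1290548   0.05777485 -0.7789443   1.59402945  0.04148852  1.50591624
 -2.22415408] 2.65
[[350.35303177 157.82001248]
 [342.20752975 167.38959121]
 [333.55710613 176.20662436]
 [213.1505895   50.64348756]]
```

View pics/w1.png

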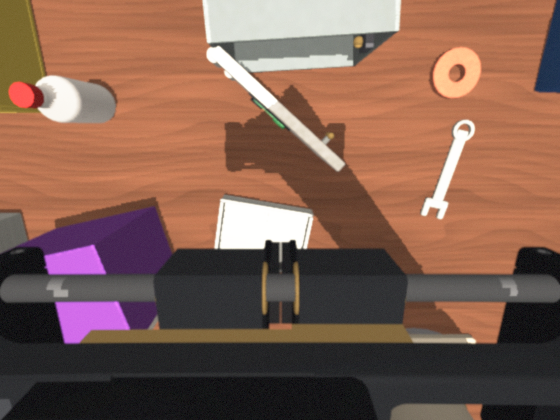

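The wrist view puts the door's free end at (342,168) and the hinge at (214,53). That matches an opening of about 0.775 at the measured place, so I'll work out the push arc.

Run:
```python
import numpy as np
c=np.array([.4264,.2525]);h=np.array([.569,.317]);y0=np.deg2rad(3.8)
for d in [.9,.775,.65,.5,.4,.3,.2,.12,.06,.0,-.03,-.06]:
    a=y0-d;n=np.array([np.cos(a),np.sin(a)]);al=np.array([np.sin(a),-np.cos(a)])
    sup=.0095*abs(np.cos(a))+.015*abs(np.sin(a))
    p=h+al*.145-n*(.006+sup); q=(p-c)/.03
    print(d,p.round(4),"rows x,y",q[0].round(2),(-q[1]).round(2))
```

```text
0.9 [0.4459 0.2369] rows x,y 0.65 0.52
0.775 [0.4572 0.2219] rows x,y 1.03 1.02
0.65 [0.4706 0.2082] rows x,y 1.47 1.48
0.5 [0.4891 0.1942] rows x,y 2.09 1.94
0.4 [0.5027 0.1865] rows x,y 2.54 2.2
0.3 [0.5172 0.1803] rows x,y 3.03 2.41
0.2 [0.5324 0.1756] rows x,y 3.53 2.56
0.12 [0.545  0.1731] rows x,y 3.95 2.65
0.06 [0.5543 0.1719] rows x,y 4.26 2.69
0.0 [0.5622 0.1712] rows x,y 4.53 2.71
-0.03 [0.5661 0.171 ] rows x,y 4.66 2.72
-0.06 [0.5701 0.171 ] rows x,y 4.79 2.72
```

Call:
{"op": "play_rows", "data": {
  "motion": [
    [[0,0,3],[0,0,0],1],
    [[0,0,6.5],[0,0,0],1],
    [[0,0,6.5],[0,0,0],1],
    [[0,0,6.5],[0,0,0],1],
    [[0,0,6.5],[0,0,0],1],
    [[0,0,6.5],[0,0,0],1]
  ]
}}

```text
time_s: 3.3
tcp_pos: [0.4276, 0.2508, 0.1275]
tool_rot: [1.0, -0.001, -0.0, 0.0]
ft_force: [1.2, -0.2, 1.1]
grip_width: 0.005
```

Call:
{"op": "play_rows", "data": {
  "motion": [
    [[0.65,0.52,0],[0,0,0],1],
    [[1.03,1.02,0],[0,0,0],1],
    [[1.25,1.25,0],[0,0,0],1],
    [[1.47,1.48,0],[0,0,0],1],
    [[1.78,1.72,0],[0,0,0],1],
    [[2.1,1.94,0],[0,0,0],1],
    [[2.54,2.2,0],[0,0,0],1],
    [[3.0,2.4,0],[0,0,0],1],
    [[3.3,2.5,0],[0,0,0],1],
    [[3.5,2.55,0],[0,0,0],1],
    [[3.6,2.58,0],[0,0,0],1],
    [[3.6,2.58,0],[0,0,0],1]
  ]
}}

```text
time_s: 4.5
tcp_pos: [0.5352, 0.1742, 0.1264]
tool_rot: [1.0, -0.0, -0.0, -0.0]
ft_force: [-0.2, -0.5, -0.9]
grip_width: 0.005
```

Run:
```python
from cell import env
from h import *
t=env.grab_frame("top")["img"][135:245,180:290];s=env.grab_frame("side")["img"][120:230,220:330]
cv2.imwrite("pics/p1.png",np.hstack([cv2.resize(i,None,fx=3.6,fy=3.6,interpolation=2) for i in(t,s)])[:,:,::-1])
```

```text
(no output)
```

View pics/p1.png

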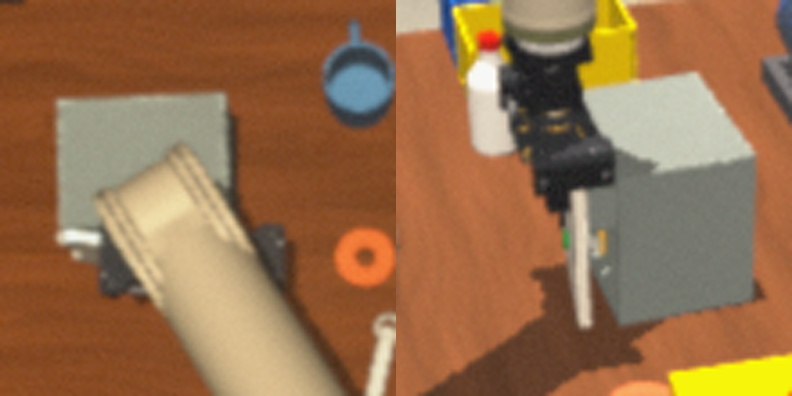

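The side crop shows the door nearly shut, with its free edge at crop (582,250) and a small gap left at its right. I push on slowly and watch the force.

Call:
{"op": "play_rows", "data": {
  "motion": [
    [[0.3,0.03,0],[0,0,0],1],
    [[0.45,0.05,0],[0,0,0],1],
    [[0.55,0.06,0],[0,0,0],1],
    [[0.65,0.07,0],[0,0,0],1],
    [[0.72,0.08,0],[0,0,0],1],
    [[0.8,0.09,0],[0,0,0],1],
    [[0.8,0.09,0],[0,0,0],1]
  ]
}}

```text
time_s: 5.3
tcp_pos: [0.5596, 0.1712, 0.1265]
tool_rot: [1.0, -0.0, 0.0, -0.0]
ft_force: [-0.6, -0.6, -0.9]
grip_width: 0.003
```

Call:
{"op": "play_rows", "data": {
  "motion": [
    [[0.08,0,0],[0,0,0],1],
    [[0.16,0,0],[0,0,0],1],
    [[0.22,0,0],[0,0,0],1],
    [[0.22,0,0],[0,0,0],1]
  ]
}}

```text
time_s: 5.7
tcp_pos: [0.5615, 0.1711, 0.1263]
tool_rot: [1.0, 0.001, -0.004, 0.002]
ft_force: [-26.7, -5.2, 17.2]
grip_width: 0.007
```

The TCP stopped at x=0.5615 under 27 N, against 0.562 predicted for the seated door. I back off, go up and check.

Call:
{"op": "play_rows", "data": {
  "motion": [
    [[-0.7,0,0],[0,0,0],1],
    [[-1.5,0,0],[0,0,0],1],
    [[-2,0,-1.5],[0,0,0],1],
    [[-2,0,-3],[0,0,0],1],
    [[-2,0,-4.5],[0,0,0],1],
    [[-2.5,0,-6],[0,0,0],0.2],
    [[-3,0,-6.5],[0,0,0],0],
    [[-3,0,-6.5],[0,0,0],0],
    [[-3,0,-6.5],[0,0,0],0],
    [[-3,0,-6.5],[0,0,0],0]
  ]
}}

```text
time_s: 6.7
tcp_pos: [0.4759, 0.1707, 0.3202]
tool_rot: [1.0, -0.0, -0.001, 0.0]
ft_force: [-0.0, -0.0, -0.1]
grip_width: 0.374
```

Run:
```python
from cell import env
from h import *
st=env.state();w=env.grab_frame("wrist");T=wristT(st,w)
cv2.imwrite("pics/w2.png",w["img"][:,:,::-1])
s=env.grab_frame("side")["img"][120:230,220:330]
cv2.imwrite("pics/p2.png",cv2.resize(s,None,fx=5,fy=5,interpolation=2)[:,:,::-1])
h=np.array([.569,.317])
for d in (0,.08):
    a=np.deg2rad(3.8)-d; n=np.array([np.cos(a),np.sin(a)]); al=np.array([np.sin(a),-np.cos(a)])
    print(d,proj(w,[[*(h+al*.172-n*.006),.168]],T))
```

```text
0 [[306.09350305  99.06508824]]
0.08 [[305.63015262 113.60614104]]
```

View pics/p2.png

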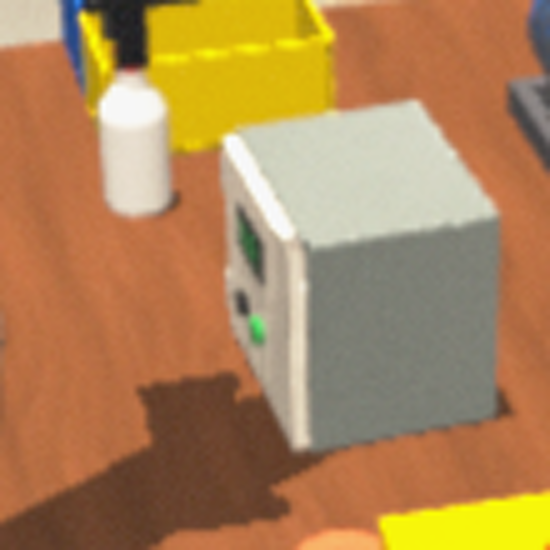

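View pics/w2.png

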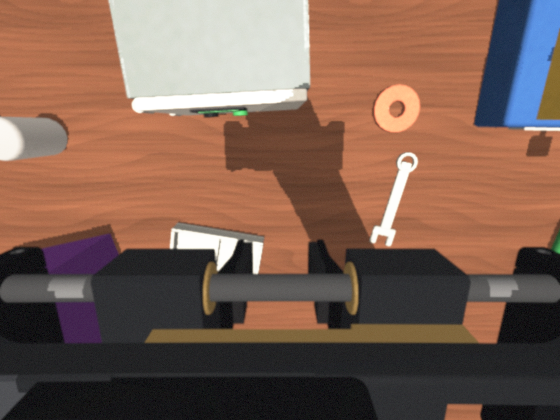

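The door is flush in both views. The free edge sits at wrist pixel (306,100), as predicted for angle 0. Next I go to the knob and look on the way for a better reading of the index arm.

Call:
{"op": "play_rows", "data": {
  "motion": [
    [[0,5,0],[0,0,1.4],0.1],
    [[0,8,0],[0,0,1.4],0.1],
    [[0,8,0],[0,0,1.4],0.1],
    [[0,8,0],[0,0,1.4],0.1],
    [[0,8,0],[0,0,1.4],0.1],
    [[0.8,13.5,0],[0,0,1.4],0.1],
    [[0.8,13.5,0],[0,0,1.4],0.1],
    [[0.8,13.5,0],[0,0,1.4],0.1],
    [[0.8,13.5,0],[0,0,1.4],0.1],
    [[0.8,13.5,0],[0,0,1.4],0.1],
    [[0.8,13.5,0],[0,0,1.4],0.1]
  ]
}}

```text
time_s: 7.9
tcp_pos: [0.4998, -0.2326, 0.3208]
tool_rot: [1.0, -0.012, -0.001, -0.001]
ft_force: [0.7, 1.5, -1.1]
grip_width: 0.903
```

Run:
```python
from cell import env
from h import *
st=env.state();w=env.grab_frame("wrist");T=wristT(st,w);print(st["tcp_pos"],st["qpos"])
cv2.imwrite("pics/w3.png",w["img"][:,:,::-1])
print(proj(w,[[.5006,-.2338,.171],[.6088,-.3291,.2456],[.7025,-.3326,.1725]],T))
```

```text
[ 0.49976815 -0.23263261  0.32075858] [ 0.66051193  0.15671733 -0.34921737  1.47943983  0.05253686  1.5162076
 -1.28249651]
[[281.52799306 195.19086158]
 [408.59690024  71.8017132 ]
 [389.10290529 -30.98431222]]
```

View pics/w3.png

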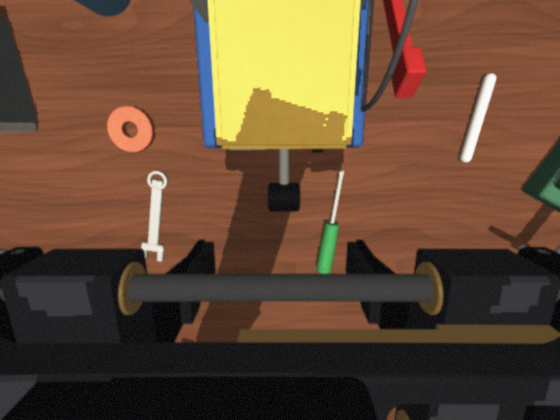

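The wrist view shows the knob at (284,196), predicted (281.5,195), so about 2 mm further to -y. The red tip is at (410,75), predicted (409,72). I descend and pinch.

Call:
{"op": "play_rows", "data": {
  "motion": [
    [[0,0.08,1.5],[0,0,0],0.1],
    [[0,0.08,3],[0,0,0],0.1],
    [[0,0.08,4.5],[0,0,0],0.1],
    [[0,0.08,5.2],[0,0,0],0.1],
    [[0,0.08,5.6],[0,0,0],0.1],
    [[0,0.08,5.6],[0,0,0],0.1],
    [[0,0.08,5.6],[0,0,0],0.1]
  ]
}}

```text
time_s: 8.65
tcp_pos: [0.5004, -0.2357, 0.155]
tool_rot: [1.0, -0.012, 0.001, 0.0]
ft_force: [0.7, 0.3, 0.4]
grip_width: 0.899
```

Run:
```python
from cell import env
from h import *
st=env.state();w=env.grab_frame("wrist");print(st["tcp_pos"],st["ft_force"])
t=env.grab_frame("side")["img"][180:300,240:360]
cv2.imwrite("pics/w4.png",np.hstack([cv2.resize(w["img"],(400,300)),cv2.resize(t,(300,300),interpolation=2)])[:,:,::-1])
```

```text
[ 0.50043056 -0.23568395  0.15503768] [0.74533989 0.29021154 0.39216239]
```

View pics/w4.png

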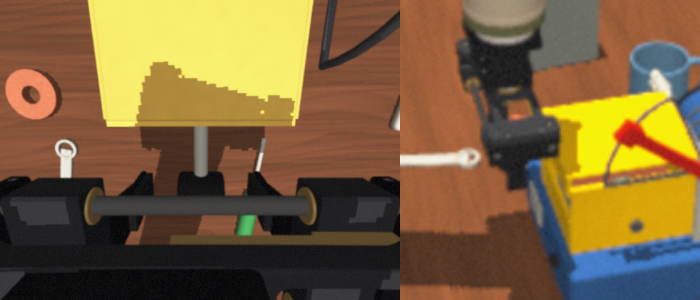

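The knob lies centred between the open pads at (200,185) in the left pane. Closing.

Call:
{"op": "play_rows", "data": {
  "motion": [
    [[0,0,0.05],[0,0,0],0.5],
    [[0,0,0.05],[0,0,0],1],
    [[0,0,0.05],[0,0,0],1],
    [[0,0,0.05],[0,0,0],1],
    [[0,0,0.05],[0,0,0],1],
    [[0,0,0.05],[0,0,0],1],
    [[0,0,0.05],[0,0,0],1],
    [[0,0,0.05],[0,0,0],1]
  ]
}}

```text
time_s: 9.55
tcp_pos: [0.4995, -0.2361, 0.152]
tool_rot: [1.0, -0.012, -0.0, 0.0]
ft_force: [-0.2, -0.3, -0.5]
grip_width: 0.389
```

Run:
```python
import numpy as np
x0,z0=.5005,.153
for a in np.arange(0.06,.73,.06).tolist()+[.68]:
    # gp radius .205
    print(round(a,2),"x",round(.205*(1-np.cos(a))/.03,2),"z",round(-.205*np.sin(a)/.03,2))
```

```text
0.06 x 0.01 z -0.41
0.12 x 0.05 z -0.82
0.18 x 0.11 z -1.22
0.24 x 0.2 z -1.62
0.3 x 0.31 z -2.02
0.36 x 0.44 z -2.41
0.42 x 0.59 z -2.79
0.48 x 0.77 z -3.16
0.54 x 0.97 z -3.51
0.6 x 1.19 z -3.86
0.66 x 1.44 z -4.19
0.72 x 1.7 z -4.51
0.68 x 1.52 z -4.3
```

The grip measures 34 mm, which is the knob's length. Swinging up along the arc.

Call:
{"op": "play_rows", "data": {
  "motion": [
    [[0.01,0,-0.4],[0,0,0],1],
    [[0.05,0,-0.82],[0,0,0],1],
    [[0.11,0,-1.22],[0,0,0],1],
    [[0.2,0,-1.62],[0,0,0],1],
    [[0.31,0,-2.02],[0,0,0],1],
    [[0.44,0,-2.41],[0,0,0],1],
    [[0.59,0,-2.79],[0,0,0],1],
    [[0.77,0,-3.16],[0,0,0],1],
    [[0.97,0,-3.51],[0,0,0],1],
    [[1.19,0,-3.86],[0,0,0],1],
    [[1.19,0,-3.86],[0,0,0],1]
  ]
}}

```text
time_s: 10.65
tcp_pos: [0.5361, -0.2369, 0.2698]
tool_rot: [1.0, -0.012, 0.001, 0.0]
ft_force: [-6.4, -0.1, 0.8]
grip_width: 0.383
```

Run:
```python
from cell import env
from h import *
st=env.state();w=env.grab_frame("wrist");print(st["tcp_pos"],st["ft_force"],st["grip_width"])
s=env.grab_frame("side")["img"];t=env.grab_frame("top")["img"]
cv2.imwrite("pics/s5.png",s[:,:,::-1]);cv2.imwrite("pics/t5.png",t[:,:,::-1])
a=cv2.resize(s[160:260,255:355],(400,400),interpolation=2);b=cv2.resize(t[135:235,290:390],(400,400),interpolation=2)
cv2.imwrite("pics/c5.png",np.hstack([a,b])[:,:,::-1]);cv2.imwrite("pics/w5.png",w["img"][:,:,::-1])
```

```text
[ 0.53611772 -0.23690017  0.26984966] [-6.44198066 -0.08543926  0.83556883] 0.3828909000614672
```

View pics/c5.png

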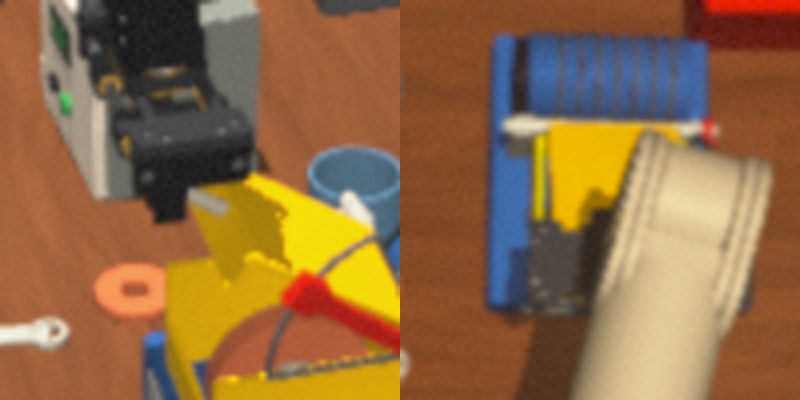

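View pics/w5.png

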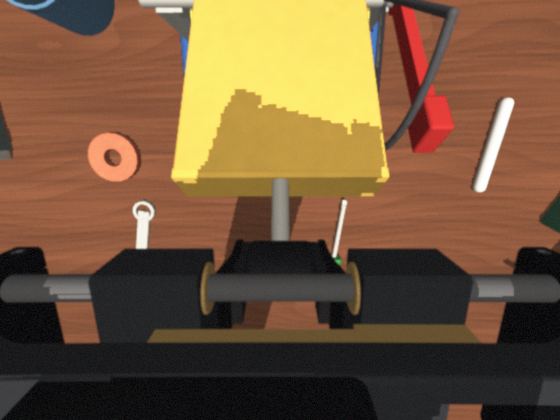

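The flap is up to about 0.61 by the arm's pose. Next I measure the red arm and the flap's near edge the same way, casting side-view rays onto their vertical planes.

```bash
cat > ang.py <<'E'
from h import *
def planeN(f,u,v,p0,yaw):
    o,d=ray(f,u,v); n=np.array([-np.sin(yaw),np.cos(yaw),0]); t=n@(p0-o)/(n@d); return o+d*t
def index(f,yaw=np.deg2rad(-1.4)):
    hsv=cv2.cvtColor(f["img"],cv2.COLOR_RGB2HSV)
    m=(((hsv[...,0]<6)|(hsv[...,0]>174))&(hsv[...,1]>190)&(hsv[...,2]>110)).astype(np.uint8)
    m[:,:318]=0;m[:,385:]=0;m[:215]=0;m[265:]=0
    ys,xs=np.nonzero(m); 
    P=np.array([planeN(f,u,v,np.array([.6088,-.3291,.2456]),yaw) for u,v in zip(xs,ys)])
    ex=np.array([np.cos(yaw),np.sin(yaw),0]);q=np.c_[P@ex,P[:,2]]
    vx,vz,x0,z0=cv2.fitLine(q.astype(np.float32),cv2.DIST_HUBER,0,.001,.001).ravel()
    return np.arctan2(-vz*np.sign(vx),abs(vx)),(x0,z0),len(xs),(xs.min(),xs.max(),ys.min(),ys.max()),q
E
python3 - <<'E'
from cell import env
from ang import *
np.set_printoptions(precision=4,suppress=True)
f=env.grab_frame("side")
a,c,n,bb,q=index(f);print("index line",a,c,n,bb)
H=np.array([.7055,.17]); 
# far end of mask and tip
r=q[np.argsort(q[:,0])]; print(r[:40].mean(0),r[-20:].mean(0))
t=r[r[:,0]<r[0,0]+.028].mean(0);print("tip centroid",t)
k=np.array([.5006,-.2338]);
z=cv2.resize(f["img"][215:265,310:380],None,fx=10,fy=10,interpolation=2);cv2.imwrite("pics/i6.png",z[:,:,::-1])
E
```

```text
index line 0.65214324 (np.float32(0.6487558), np.float32(0.22000854)) 227 (np.int64(326), np.int64(366), np.int64(229), np.int64(250))
[0.6104 0.2463] [0.7029 0.18  ]
tip centroid [0.6174 0.2437]
```

View pics/i6.png

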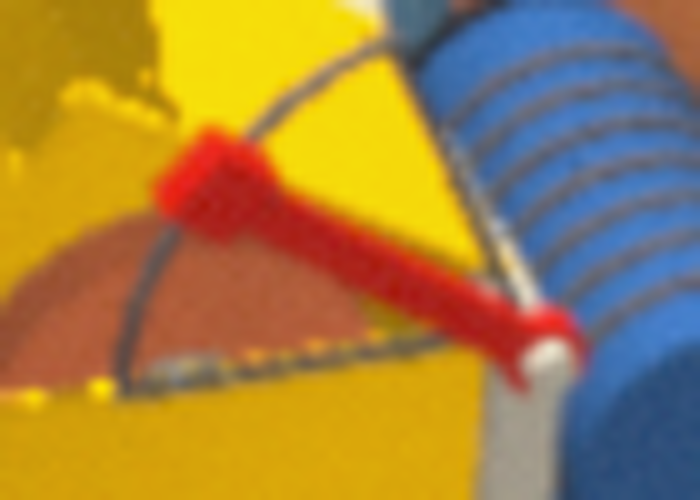

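```bash
cat >> ang.py <<'E'
def edges(f,yaw=np.deg2rad(-1.4)):
    ex=np.array([np.cos(yaw),np.sin(yaw),0])
    im=f["img"];hsv=cv2.cvtColor(im,cv2.COLOR_RGB2HSV)
    red=((hsv[...,0]<6)|(hsv[...,0]>174))&(hsv[...,1]>190)
    out={}
    # dark side face of arm between block and hub, column-wise centre, V-weighted
    pts=[]
    for u in range(339,360):
        v=np.nonzero(red[225:256,u]&(hsv[225:256,u,2]>100))[0]+225
        vd=[k for k in v if hsv[k,u,2]<205]
        if len(vd)>1: pts.append((u,np.mean(vd)))
    Q=[];
    for u,v in pts:
        P=planeN(f,u,v,np.array([.6088,-.333,.2456]),yaw);Q.append((P@ex,P[2]))
    vx,vz,x0,z0=cv2.fitLine(np.array(Q,np.float32),cv2.DIST_HUBER,0,.001,.001).ravel()
    out["arm"]=(np.arctan2(-vz*np.sign(vx),abs(vx)),len(Q),z0-.0,x0)
    return out,pts
E
python3 - <<'E'
from cell import env
from ang import *
f=env.grab_frame("side")
o,p=edges(f);print(o);print(np.round(p,1).tolist())
print("face-centre to hub:")
P=[planeN(f,310+u/10-.45,215+v/10-.45,np.array([.6088,-.336,.2456]),np.deg2rad(-1.4)) for u,v in((240,205),(547,350))]
d=P[1]-P[0];print(P,np.arctan2(-d[2],d[0]),np.linalg.norm(d))
print("flap edge on plane y=-.302:")
P=[planeN(f,310+u/10-.45,215+v/10-.45,np.array([.7055,-.239-.063,.17]),np.deg2rad(-1.4)) for u,v in((300,193),(485,270))]
d=P[1]-P[0];print(P,np.arctan2(-d[2],d[0]),np.linalg.norm(d))
E
```

```text
{'arm': (np.float32(0.65971124), 21, np.float32(0.2111291), np.float32(0.662687))}
[[339.0, 237.5], [340.0, 238.0], [341.0, 239.0], [342.0, 239.0], [343.0, 239.5], [344.0, 240.0], [345.0, 240.5], [346.0, 241.0], [347.0, 241.0], [348.0, 242.0], [349.0, 242.0], [350.0, 243.0], [351.0, 243.5], [352.0, 244.0], [353.0, 244.5], [354.0, 245.0], [355.0, 246.0], [356.0, 246.0], [357.0, 246.5], [358.0, 247.0], [359.0, 248.0]]
face-centre to hub:
[array([ 0.61260069, -0.33609289,  0.24456186]), array([ 0.7009494 , -0.33825208,  0.17881377])] 0.6397712807737203 0.11014975859429318
flap edge on plane y=-.302:
[array([ 0.64240155, -0.30045791,  0.21556186]), array([ 0.69695132, -0.30179107,  0.17878518])] 0.5931900426474606 0.06580256899938303
```

Estimates for the index arm are 0.66 from its edge line, 0.68 from the tip height, and 0.675 after taking out the bias seen on the flap. I move the flap to 0.675.

Call:
{"op": "play_rows", "data": {
  "motion": [
    [[0.14,0,-0.17],[0,0,0],1],
    [[0.28,0,-0.34],[0,0,0],1],
    [[0.28,0,-0.34],[0,0,0],1],
    [[0.28,0,-0.34],[0,0,0],1],
    [[0.28,0,-0.34],[0,0,0],1]
  ]
}}

```text
time_s: 11.4
tcp_pos: [0.543, -0.2371, 0.2789]
tool_rot: [1.0, -0.012, -0.0, 0.0]
ft_force: [-8.3, 1.3, 2.7]
grip_width: 0.392
```

Run:
```python
from cell import env
from ang import *
st=env.state();p=st["tcp_pos"];print(p,st["ft_force"],st["grip_width"]);print(np.arcsin((p[2]-.152)/.205),np.arccos(1-(p[0]-.4995)/.205))
w=env.grab_frame("wrist");f=env.grab_frame("side")
cv2.imwrite("pics/i7.png",cv2.resize(f["img"][195:255,300:380],None,fx=10,fy=10,interpolation=2)[:,:,::-1])
cv2.imwrite("pics/w7.png",w["img"][:,:,::-1])
print(edges(f)[0])
```

```text
[ 0.54301527 -0.23705498  0.27888651] [-8.34780015  1.33485306  2.72815937] 0.3921271114729705
0.6674160801543684 0.66368038188101
{'arm': (np.float32(0.65971124), 21, np.float32(0.2111291), np.float32(0.662687))}
```

View pics/i7.png

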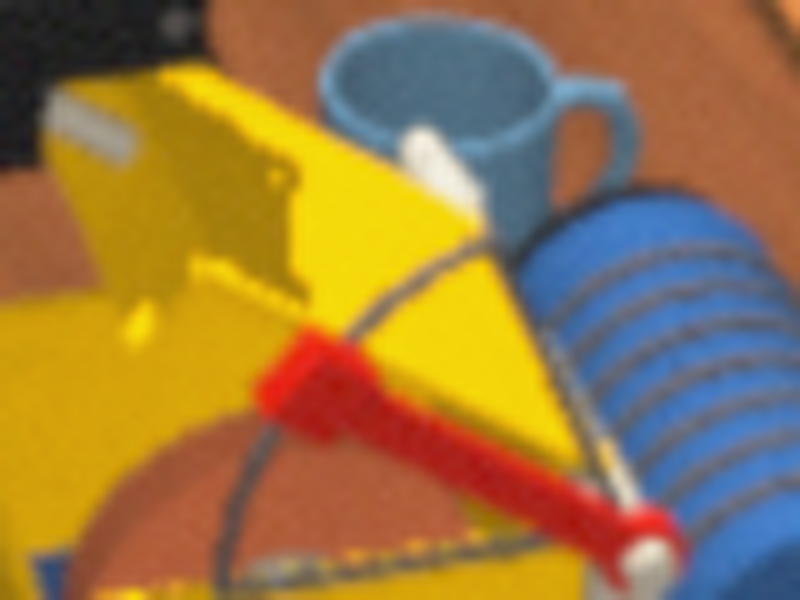

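View pics/w7.png

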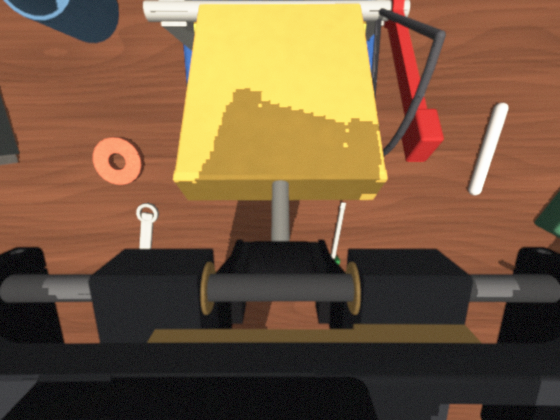

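Run:
```python
from cell import env
from ang import *
f=env.grab_frame("side");yaw=np.deg2rad(-1.4)
ex=np.array([np.cos(yaw),np.sin(yaw),0])
hsv=cv2.cvtColor(f["img"],cv2.COLOR_RGB2HSV)
# bright flap top -> its lower border, column-wise (V falls below)
pts=[]
for u in list(range(320,328))+list(range(338,358)):
    col=hsv[195:250,u]; b=np.nonzero((abs(col[:,0].astype(int)-27)<5)&(col[:,1]>180)&(col[:,2]>228))[0]
    if len(b): pts.append((u,b.max()+195.5))
print(pts)
def fit(pts,p0):
    Q=[]
    for u,v in pts:
        P=planeN(f,u,v,p0,yaw);Q.append((P@ex,P[2]))
    vx,vz,x0,z0=cv2.fitLine(np.array(Q,np.float32),cv2.DIST_HUBER,0,.001,.001).ravel()
    return np.arctan2(-vz*np.sign(vx),abs(vx))
p0=np.array([.7055,-.302,.17])
print("flap edge",fit(pts,p0), "manual",fit([(300+x/10-.45,195+y/10-.45) for x,y in((205,262),(580,460))],p0))
# arm: upper and lower dark face edges and side-face borders
print("arm manual low/top",[fit([(300+x/10-.45,195+y/10-.45) for x,y in e],np.array([.6088,-.333,.2456])) for e in (((350,418),(610,562)),((380,388),(620,510)))])
```

```text
[(320, np.float64(222.5)), (321, np.float64(222.5)), (322, np.float64(222.5)), (323, np.float64(223.5)), (324, np.float64(223.5)), (325, np.float64(224.5)), (326, np.float64(224.5)), (327, np.float64(225.5)), (338, np.float64(230.5)), (339, np.float64(231.5)), (340, np.float64(231.5)), (341, np.float64(232.5)), (342, np.float64(232.5)), (343, np.float64(233.5)), (344, np.float64(233.5)), (345, np.float64(234.5)), (346, np.float64(234.5)), (347, np.float64(235.5)), (348, np.float64(235.5)), (349, np.float64(236.5)), (350, np.float64(236.5)), (351, np.float64(237.5)), (352, np.float64(237.5)), (353, np.float64(238.5)), (354, np.float64(238.5)), (355, np.float64(239.5)), (356, np.float64(239.5))]
flap edge 0.6479288 manual 0.67350703
arm manual low/top [np.float32(0.69824374), np.float32(0.6626424)]
```

Call:
{"op": "play_rows", "data": {
  "motion": [
    [[0.04,0,-0.06],[0,0,0],1],
    [[0.04,0,-0.06],[0,0,0],1],
    [[0.04,0,-0.06],[0,0,0],1],
    [[0.04,0,-0.06],[0,0,0],1]
  ]
}}

```text
time_s: 11.95
tcp_pos: [0.5442, -0.2371, 0.2805]
tool_rot: [1.0, -0.012, -0.0, -0.0]
ft_force: [-7.9, 0.1, 1.8]
grip_width: 0.387
```

Run:
```python
from cell import env
from ang import *
st=env.state();p=st["tcp_pos"];print(p,st["ft_force"]);print(np.arcsin((p[2]-.152)/.205),np.arccos(1-(p[0]-.4995)/.205))
w=env.grab_frame("wrist");f=env.grab_frame("side");T=wristT(st,w)
def blk(f,x0,x1,y0,y1):
    h=cv2.cvtColor(f["img"],cv2.COLOR_RGB2HSV);m=((h[...,0]<6)|(h[...,0]>174))&(h[...,1]>180)&(h[...,2]>90)
    ys,xs=np.nonzero(m[y0:y1,x0:x1]);c=(xs.mean()+x0,ys.mean()+y0);print(c,len(xs),xs.min()+x0,xs.max()+x0,ys.min()+y0,ys.max()+y0);return c
a=blk(w,395,450,108,170);b=blk(f,320,339,220,245)
X,e=tri(ray(w,*a,T),ray(f,*b));print("tip",X,e,np.arcsin((X[2]-.17)/.12),np.arctan2(X[2]-.17,.7055-X[0]))
```

```text
[ 0.54422204 -0.23708385  0.28045528] [-7.86586603  0.11282893  1.75235035]
0.6771971252334973 0.6731788175997407
(np.float64(424.07673469387754), np.float64(136.10122448979592)) 1225 402 441 108 162
(np.float64(332.3235294117647), np.float64(234.08823529411765)) 102 326 338 229 239
tip [ 0.60972744 -0.33192599  0.24509125] 0.001696474199578657 0.6761060006355954 0.6649443776229411
```

The tip triangulated from the wrist and side views gives 0.665–0.676, and the flap is at about 0.675. I hold briefly and do a last look.

Call:
{"op": "play_rows", "data": {
  "motion": [
    [[0,0,0],[0,0,0],1],
    [[0,0,0],[0,0,0],1],
    [[0,0,0],[0,0,0],1],
    [[0,0,0],[0,0,0],1],
    [[0,0,0],[0,0,0],1]
  ]
}}

```text
time_s: 12.55
tcp_pos: [0.5442, -0.2371, 0.2805]
tool_rot: [1.0, -0.012, -0.0, -0.0]
ft_force: [-7.4, 1.0, 1.8]
grip_width: 0.389
```

Run:
```python
from cell import env
from h import *
s=env.state();print(s["tcp_pos"],s["ft_force"],s["grip_width"],abs(s["dq"]).max())
cv2.imwrite("pics/s9.png",env.grab_frame("side")["img"][:,:,::-1])
```

```text
[ 0.5442338  -0.23707848  0.28045889] [-7.3535029   0.98423473  1.77350336] 0.3887074891275413 0.00151563692764207
```

View pics/s9.png

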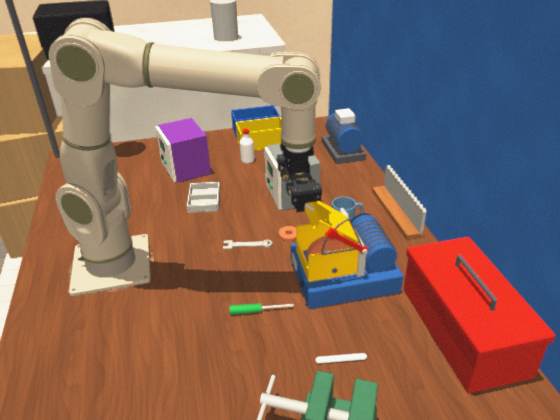

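The last picture shows the door shut at (270,180), the flap raised at (325,230) along the red arm at (345,238), and everything else where it was.

```bash
python3 -c "
from cell import env
print(env.sign_off())"
```

```text
the job is handed in; nothing more can be done
None
```

The job is handed in at about 12.6 s. The control box door is shut, and the gripper is holding the yellow flap by its knob, in line with the red index arm.

- **Door:** With the flap still down, I pushed the grey box's door until the tool stopped at x = 0.5615 m under 27 N, against 0.562 predicted for the seated door. After I backed off, the door was flush in two views. I did not see the snap itself in the force readings and inferred it from the position and the pictures.
- **Flap:** I swung it up to about 0.675 rad (0.673–0.677 from the arm's pose). It was standing still, with the 34 mm grip holding and a steady side force of about 7.5 N at the wrist.
- **Index arm:** Triangulating its tip gave 0.665–0.681 rad. Its edge line in the side view gave 0.66 directly, or about 0.677 after removing a 0.018 bias I saw when measuring the flap the same way. Two hand-picked edges gave 0.66 and 0.70, so the match is good to about 0.02 rad.
- **Other things:** The last side view shows the bystanders where they were. The index arm's edge line read the same before and after the last move.

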